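Clip an LED board into the soldering cradle

TASK

Get the LED board ready for soldering: lift the clip of the sloping cradle until it stays up by itself, lay the board on the slope and slide it up beneath the raised clip, square between the guides and fully home against the end stop, and let go of it. Then lower the clip so that it holds the board down. Do not shift the bottle, the tip cleaner or the spool that stand nearby.

Things in the scene. Friction and masses are not known exactly. Their poses are not given: they have to be found in the camera images.
- board: LED board: loose flat plate 140 x 50 x 10 mm, 0.12 to 0.18 kg, aluminium carrier with white top and eight tiny LEDs (3 mm high, towards the ends). Starts flat on the bench, white side up, left of the cradle. Origin: centre of the underside; x along the 140 mm, y along the 50 mm, z out of the white top. Both ends alike: either goes in first. The fingers can take it across the 50 mm width.
- bed: Sloping bed of the fixed cradle, 26 degrees from level, low end towards the robot. Origin: on its rubber surface, mid-width, at the foot of the end stop (12 mm high wall at x = 0), 88 mm above the bench. x up the slope, y across to the left, z out of the surface. It reaches down to x = -150 mm. Board fully home: its origin at x = -70 mm, y = 0, z = 0 here, length along x. Let go, it stays by friction.
- guides (a point): Point on the bed's mid-line, 40 mm down from the end stop (axes of the bed), at the lower end of two straight guides: 11 mm high, 56 mm clear between them, reaching from here up to the end stop. Below them flared mouth pieces go on 14 mm further down (84 mm over all, 74 clear). From 56 mm below the stop upward the bed is 76 mm wide; lower down only 34 mm, so the board overhangs it by 8 mm a side and fingers can pass beside it.
- clip (a joint): Spring clip, hinged at the bed's upper end. In rad: 0 = shut with no board (its start; foot 2 mm above the bed), 0.95 = fully up; on the board it rests at about 0.11. Over-centre spring: above about 0.5 it springs up to 0.95 and stays there, below about 0.5 it springs shut. About 8 N at the tab moves it. It turns about the bed's y.
- clip_hinge (a point): The clip's hinge: line along the bed's y through this point, 15 mm beyond the end stop (bed x = +15 mm), 24 mm above the bed's surface. Fixed on the bed, with its axes. As the clip opens, its parts rise and swing back over this line, away from the robot.
- clip_foot (a point): Centre of the clip's rubber foot, a bar 12 mm in diameter, 36 mm long across the bed (y). With the clip shut it is 70 mm down the slope from the hinge line (55 mm below the end stop) and 16 mm nearer the bed than it. Clip fully up: it hangs about 65 mm clear of the bed, at about bed x = -39 mm.
- clip_tab (a point): Where to pinch the clip: in the black tab, a block 22 (slope) x 14 (y) x 34 mm (z) standing on the clip's arm above the foot. Point on its mid-plane, 11 mm below its top; clip shut: 62 mm down the slope from the hinge line and 18 mm higher off the bed than it. Its axes turn with the clip: as the bed's when shut; up, the tab leans back. Pinched across y, it can turn between the fingers.
- flux_bottle: Bystander: small white bottle with dark pointed cap, 38 mm diameter, 118 mm tall, loose. Origin: centre of its underside.
- tip_cleaner: Bystander: round black soldering-tip cleaner, 68 mm diameter, 50 mm tall, loose. Origin: centre of its underside.
- solder_spool: Bystander: spool of solder standing on its flange, 64 mm diameter, 45 mm tall, loose. Origin: centre of its underside.
Not all that is in view belongs to the job. What is meant by the board is not green or purple, and is the larger of those in its own colour.

How it is judged:
By the outcome, as a careful person would: the job done as asked, in the order asked, and still so for the second after the job is handed in, with the robot touching nothing.
It also fails if it takes over 61 s, if anything falls off the work surface, if the arm or the gripper's body presses on something with over 40 N, if the wrist force passes 120 N, or if a joint passes its speed limit or range.

ROBOT

A 7-joint arm with a two-finger parallel gripper is mounted at the origin on a cart in front of the work surface, level with it; the furniture and walls round the work are solid. World frame = base frame: x ahead of the robot, y to its left, z up, the work surface at z = 0. Lengths are in m, angles in rad, forces in N, time in s.
With the tool pointing down it reaches from about 0.4 to 0.9 m from the base axis. Payload 5.5 kg.
Tool frame: the origin (TCP) lies on the centre line of the jaws, within the pads' length; the fingertips stand tips_ahead ahead of it and the grasp point (between the pads) lies 11 mm behind it (tips_ahead is the distance from the TCP to the fingertips, in m); z points along the fingers, y is the line along which they close (so a half turn about z gives the same grasp; the last joint's range is limited). The gripper opens to 85 mm and grips with 20 to 120 N. Pads are 22 mm wide; open, the fingers measure 114 mm over their backs; the gripper's body (76 mm by 85 mm) begins 54 mm behind the grasp point. The pads swing forward as they close: fully open they stand 13 mm farther back than shut.
Start: joints at [1.387, 0.501, -0.427, 1.55, 0.221, 1.138, -0.21], TCP at [0.281, -0.586, 0.239] pointing down, gripper open.
Joint ranges: [-2.88, 2.88], [-0.31, 2.03], [-1.54, 1.56], [0.2, 2.42], [-1.41, 4.55], [0.19, 2.02], [-2.57, 2.57]. Speed limits (rad/s): [2.57, 2.57, 3.14, 3.14, 3.14, 3.14, 3.14].

INTERFACE

Orientations are given as a rotation vector (axis times angle).
In Python, from rig import get_obs, read_camera, camera_info, close_job, tips_ahead gives the robot as it stands.
- The arm moves only by the shell command python3 -m pendant 'ROWS' [FORCE]. ROWS is JSON, a list of rows, each a list of 5 numbers: the shift along the tool's x, y, z in m, then the turn about the tool's z in rad, then the opening, from 0 (shut) to 1 (fully open). In form: [[tx, ty, tz, twist, claw], ...]. A call has 1 to 20 rows; each row shifts and turns the commanded pose from where the row before left it, along the tool's axes as they then stand; what a row does not reach is not made up. A row lasts 1/10 s, in which the tool goes at most 50 mm and 8.59 degrees, less where a joint would pass 70% of its speed; a pose out of reach is approached as far as the arm can. A call with a gripper value outside its range is refused whole. The fingers move at their own pace and stop on an object; FORCE is the grip in N (left out, the last holds). Time passes only in rows, so rows that do not move let the fingers close. It gives the time, the measured TCP pose, the force, the opening and the grip force at its end, in the units of the state.
- get_obs(): the state, without advancing time (a new reading comes with each control period).
- read_camera(name): name is "scene" or "side" or "wrist"; returns the picture (480x640x3 uint8, red, green, blue); there is no depth.
- camera_info(name): a dict with "K" (3x3 intrinsics, pixels), "view" (4x4, takes a point from world to camera coordinates). Camera axes: x right, y up, looking along -z (the intrinsics and any distortion apply to the point x, -y, -z); pixel columns grow to the right and rows downward; lengths in m; the calibration is good to about 2 mm. A picture is of the moment at which its call begins: read the wrist's pose just before it. camera_info takes no time and is no camera call; for the wrist camera it gives the pose at the moment of the call.
- close_job(): hands the job in; it is judged then, once.
The state is a dict: "clock": time; "qpos": joint angles; "qd": joint speeds; "tau": joint torques, N m; "tcp_pos": TCP position; "tcp_rot": TCP orientation; "contact_force": force on the tool from outside, world axes, zero at the start; "wrist_torque": the same for the moment, N m; "opening": finger opening in m; "finger_force": force on a finger pad.
Only numpy, scipy, OpenCV 4.12 (cv2) and the standard library are available. Lean on these libraries where they do the work, as an engineer would, in place of code of your own. Each camera call takes 0.05 s, during which the arm holds its last target. There are 200 camera calls.

## Working session

There is one attempt and no reset: what is moved stays moved. The work goes in short steps, Python scripts to look and compute and a shell command to move; the robot and the scene stay as the last step left them, time stands still between calls to the robot, and variables do not carry over. Pictures are saved under pics/ and viewed, at most 10 in all, crops included, and the job is handed in when it is done.

```bash
mkdir -p pics; ls; python3 - <<'E'
from rig import *
import rig,cv2,numpy as np
print(get_obs()); print(tips_ahead if not callable(tips_ahead) else tips_ahead())
for n in("scene","side"):
    im=read_camera(n); cv2.imwrite(f"pics/{n}0.png",im[:,:,::-1])
    c=camera_info(n); print(n,{k:np.round(v,4).tolist() if not isinstance(v,str) else v for k,v in c.items()})
E
```

```text
pics
{'clock': 0.0, 'qpos': array([ 1.38721812,  0.50187389, -0.42675133,  1.55145726,  0.22081391,
        1.13829477, -0.21028402]), 'qd': array([ 3.26777667e-03,  9.14682789e-04,  3.82019679e-04, -6.98810771e-05,
       -2.09230193e-04,  1.40370153e-03,  9.11955020e-04]), 'tau': array([ 7.99925401e-04, -5.69517910e+01, -5.81612304e+00, -2.80940706e+01,
        1.06246272e-02,  1.18336931e-02,  1.15009954e-05]), 'tcp_pos': array([ 0.28047994, -0.58561436,  0.23823646]), 'tcp_rot': array([-3.06162731e+00, -6.95612135e-01,  6.22668277e-04]), 'contact_force': array([-0.96173096, -0.10057462,  0.24236559]), 'wrist_torque': array([ 0.02993068, -0.00150682,  0.00444648]), 'finger_force': 0.0, 'opening': 0.08524678106345154}
0.008
scene {'K': [[510.5995, 0.0, 317.1596], [0.0, 510.5995, 237.1483], [0.0, 0.0, 1.0]], 'view': [[-0.7447, -0.6669, -0.026, 0.4694], [0.3414, -0.4142, 0.8437, -0.2244], [-0.5735, 0.6194, 0.5361, -0.9071], [0.0, 0.0, 0.0, 1.0]]}
side {'K': [[485.1535, 0.0, 322.5375], [0.0, 485.1535, 243.2754], [0.0, 0.0, 1.0]], 'view': [[0.9425, -0.3337, -0.0172, -0.5148], [0.2268, 0.601, 0.7664, -0.2621], [-0.2454, -0.7263, 0.6421, -0.7227], [0.0, 0.0, 0.0, 1.0]]}
```

View pics/scene0.png

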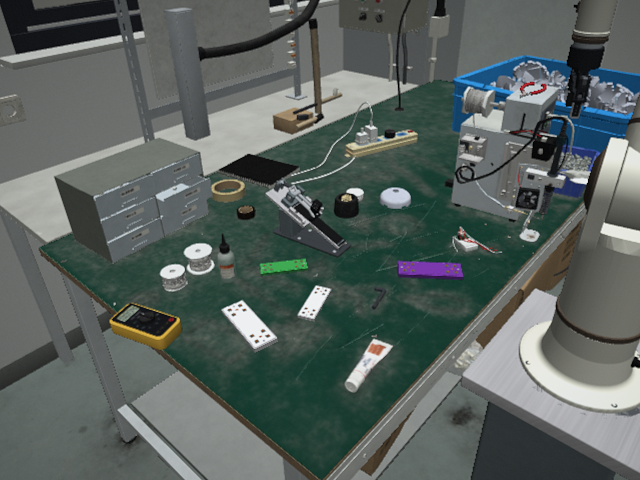

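View pics/side0.png

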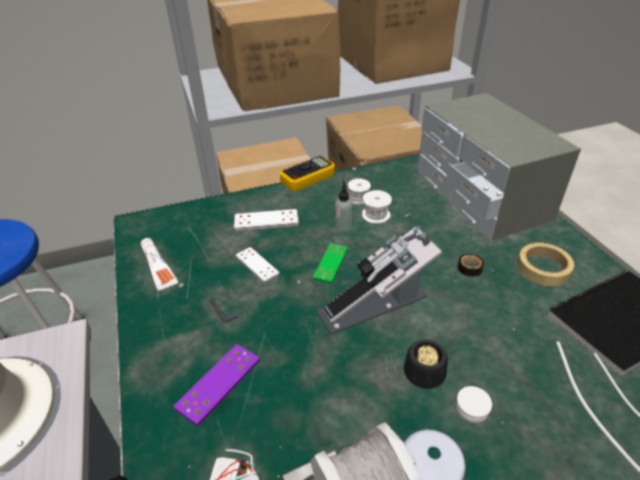

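The scene view has two white boards: a large one at (249,325) scene / (266,219) side, and a small one at (314,302) / (257,263). There is also a green board at (284,267) and a purple one at (430,269). The large white one fits, as the task rules out green and purple and asks for the larger of its colour. The cradle is at (310,220) scene / (380,280) side. I'll measure and confirm with an enlarged crop.

```bash
cat > h.py <<'E'
from rig import *
import cv2,numpy as np
from scipy.spatial.transform import Rotation as R
def ray(n,p,c=None):
    c=c or camera_info(n);K=np.array(c["K"]);V=np.array(c["view"])
    d=np.linalg.inv(K)@[p[0],p[1],1];d=d*[1,-1,-1]
    return -V[:3,:3].T@V[:3,3],V[:3,:3].T@d
def plane(n,p,z,c=None):
    o,d=ray(n,p,c);return o+d*(z-o[2])/d[2]
def tri(ps):
    A=np.zeros((3,3));b=np.zeros(3)
    for n,p in ps.items():
        o,d=ray(n,p);d/=np.linalg.norm(d);M=np.eye(3)-np.outer(d,d);A+=M;b+=M@o
    return np.linalg.solve(A,b)
def proj(n,X,c=None):
    c=c or camera_info(n);K=np.array(c["K"]);V=np.array(c["view"])
    q=V[:3,:3]@X+V[:3,3];q=K@(q*[1,-1,-1]);return q[:2]/q[2]
E
python3 - <<'E'
from h import *
for n,c in(("scene",(249,325)),("side",(266,219))):
    im=cv2.imread(f"pics/{n}0.png")
    m=(im.min(2)>150)&(np.ptp(im,2)<40) if hasattr(np,'ptp') else 0
    m=cv2.morphologyEx(m.astype(np.uint8),cv2.MORPH_CLOSE,np.ones((5,5)))
    cs,_=cv2.findContours(m,0,1)
    k=max(cs,key=lambda k:cv2.pointPolygonTest(k,c,True))
    P=np.array([plane(n,p[0],.01)[:2] for p in k])
    r=cv2.minAreaRect((P*1000).astype(np.float32));b=cv2.boxPoints(r)
    print(n,cv2.contourArea(k),r,b.round().tolist())
a=cv2.imread("pics/scene0.png")[165:265,265:365];b=cv2.imread("pics/side0.png")[215:345,310:450]
cr=cv2.resize(a,(400,400),interpolation=3);cb=cv2.resize(b,(400,371),interpolation=3)
out=np.zeros((600,800,3),np.uint8);out[:400,:400]=cr;out[:371,400:]=cb
w=cv2.imread("pics/scene0.png")[280:360,205:345];out[400:,:350]=cv2.resize(w,(350,200),interpolation=3)
cv2.imwrite("pics/crop1.png",out)
E
```

```text
scene 1148.5 ((527.2132568359375, 320.0121154785156), (49.0221061706543, 141.11688232421875), 76.88963317871094) [[453.0, 312.0], [590.0, 280.0], [601.0, 328.0], [464.0, 360.0]]
side 874.5 ((525.2578735351562, 318.56561279296875), (56.121681213378906, 139.64505004882812), 76.73043823242188) [[451.0, 307.0], [587.0, 275.0], [600.0, 330.0], [464.0, 362.0]]
```

View pics/crop1.png

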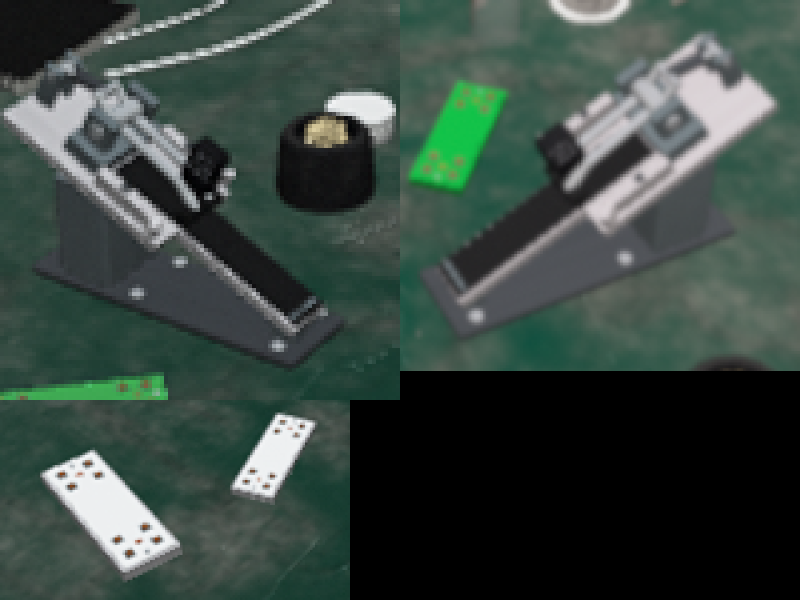

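The crop confirms the large white board (lower left). The cradle's low end points toward the robot, with the black clip tab above it. Next I fit the cradle's x, y and yaw from the labelled corners in both views.

```bash
cat >> h.py <<'E'
A26=np.deg2rad(26)
def bedR(yaw): return R.from_euler('z',yaw)*R.from_euler('y',-A26)
def bed(p,X): return np.array([p[0],p[1],.088])+bedR(p[2]).apply(np.array(X)/1000)
E
python3 - <<'E'
from h import *
from scipy.optimize import least_squares
s=lambda u,v:("scene",(265+u/4,165+v/4)); t=lambda u,v:("side",(310+(u-400)/2.857,215+v/2.857))
pts=[(s(207,165),(-47,0,36)),(t(560,150),(-47,0,36)),(s(296,328),(-150,17,0)),(s(327,301),(-150,-17,0)),
(t(461,298),(-150,-17,0)),(t(437,265),(-150,17,0)),(s(157,246),(-56,38,0)),(t(605,232),(-56,-38,0))]
f=lambda p:np.concatenate([proj(o[0],bed(p,X))-o[1] for o,X in pts])
r=least_squares(f,[.6,0,0.1],loss='soft_l1');print(r.x,np.rad2deg(r.x[2]));print(f(r.x).reshape(-1,2).round(1))
p=r.x
for n,X in dict(tab=(-47,0,42),up=(-6.4,0,84.9),low=(-150,0,0),hinge=(15,0,24)).items(): print(n,bed(p,X).round(4))
o=get_obs();c=camera_info("wrist");V=np.array(c["view"])
print("cam in tool",R.from_rotvec(o["tcp_rot"]).inv().apply(-V[:3,:3].T@V[:3,3]-o["tcp_pos"]),R.from_rotvec(o["tcp_rot"]).inv().apply(-V[2,:3]),R.from_rotvec(o["tcp_rot"]).as_matrix().round(3).tolist())
E
```

```text
[0.68608163 0.010174   0.11393087] 6.527758285064465
[[-1.1  0.2]
 [ 0.9  0.2]
 [-0.1 -0.2]
 [-0.1 -0. ]
 [-0.4  1.7]
 [-0.7 -0. ]
 [-0.1 -0.9]
 [-0.4 -0.4]]
tab [0.6258 0.0033 0.1051]
up [0.6434 0.0053 0.1615]
low [ 0.5521 -0.0052  0.0222]
hinge [0.689  0.0105 0.1161]
cam in tool [ 0.07780037 -0.00025431 -0.13443954] [-3.06679109e-01 -5.18339992e-04  9.51812826e-01] [[0.902, 0.432, -0.001], [0.432, -0.902, 0.002], [0.0, -0.002, -1.0]]
```

```bash
python3 - <<'E'
from h import *
for p in [(453,185),(518,218),(540,200),(452,160)]: print(p,plane("scene",p,0).round(3))
print("spool tri",tri({"scene":(480,100),"side":(365,455)}).round(3))
for n,p,q in(("cleaner",(346,212),(427,375)),("bottle",(228,275),(344,215))): print(n,plane("scene",p,0).round(3),plane("side",q,0).round(3))
E
```

```text
(453, 185) [ 0.524 -0.482  0.   ]
(518, 218) [ 0.298 -0.417  0.   ]
(540, 200) [ 0.293 -0.549  0.   ]
(452, 160) [ 0.615 -0.639  0.   ]
spool tri [ 0.443 -0.383  0.297]
cleaner [ 0.666 -0.158  0.   ] [ 0.664 -0.162  0.   ]
bottle [0.691 0.235 0.   ] [0.697 0.28  0.   ]
```

```bash
python3 -m pendant '[[0,0,-0.03,0,1],[0,0,-0.04,0,1],[0,0,-0.04,0,1],[0,0,-0.04,0,1],[0,0,-0.04,0,1],[0,0,-0.04,0,1],[0,0,-0.03,0,1],[0,0,0,0,1]]' 60
python3 - <<'E'
from h import *
o=get_obs();Rt=R.from_rotvec(o["tcp_rot"]);print(o["clock"],Rt.inv().apply(np.array([.60,.003,.5])-o["tcp_pos"]))
im=read_camera("side");cv2.imwrite("pics/s1.png",im[:,:,::-1])
E
```

```text
clock: 0.9
tcp_pos: [0.2818, -0.587, 0.5045]
tcp_rot: [3.056, 0.694, 0.004]
contact_force: [0.0, 0.2, 0.3]
opening: 0.0854
finger_force: 0.0
0.9 [ 0.54186408 -0.39465389  0.00160879]
```

View pics/s1.png

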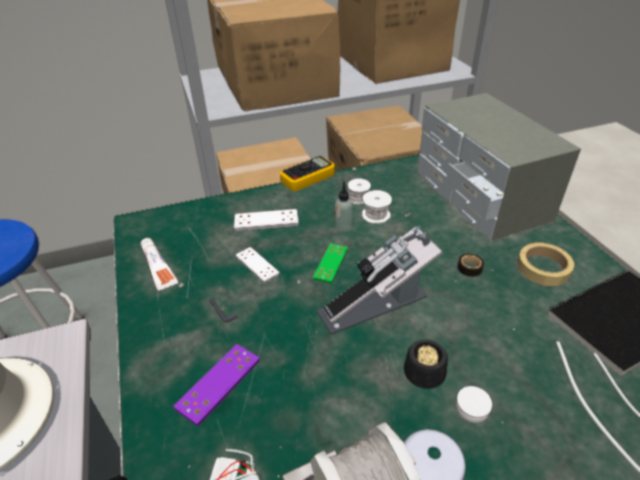

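Nothing has changed; the arm is out of view. Now I move over to the cradle.

```bash
python3 -m pendant '[[0.033,-0.025,0,0,1],[0.033,-0.025,0,0,1],[0.033,-0.025,0,0,1],[0.033,-0.025,0,0,1],[0.033,-0.025,0,0,1],[0.033,-0.025,0,0,1],[0.033,-0.025,0,0,1],[0.033,-0.025,0,0,1],[0.033,-0.025,0,0,1],[0.033,-0.025,0,0,1],[0.033,-0.025,0,0,1],[0.033,-0.025,0,0,1],[0.033,-0.025,0,0,1],[0.033,-0.025,0,0,1],[0.033,-0.025,0,0,1],[0.033,-0.025,0,0,1],[0,0,0,0.11,1],[0,0,0,0.11,1],[0,0,0,0.11,1]]' 60
python3 -m pendant '[[0,0,-0,0,1],[0,0,0.04,0,1],[0,0,0.04,0,1],[0,0,0.04,0,1],[0,0,0.04,0,1],[0,0,0.03,0,1],[0,0,0,0,1],[0,0,0,0,1]]'
python3 - <<'E'
from h import *
o=get_obs();c=camera_info("wrist");im=read_camera("wrist");np.savez("w2.npz",K=c["K"],view=c["view"]);cv2.imwrite("pics/w2.png",im[:,:,::-1])
Rt=R.from_rotvec(o["tcp_rot"]);print(Rt.as_matrix().round(3).tolist(),np.rad2deg(np.arctan2(*Rt.as_matrix()[1::-1,0])))
p=[.6861,.0102,.1139]
for X in [(-47,0,53),(-150,17,0),(-150,-17,0),(-56,38,0),(-56,-38,0),(-54,42,11),(-54,-42,11)]: print(X,proj("wrist",bed(p,X),c).round(1))
E
```

```text
clock: 2.85
tcp_pos: [0.5838, 0.0032, 0.497]
tcp_rot: [-3.136, -0.179, 0.006]
contact_force: [0.1, 0.2, -0.2]
opening: 0.0854
finger_force: 0.0
clock: 3.65
tcp_pos: [0.5839, 0.0026, 0.3093]
tcp_rot: [-3.136, -0.186, 0.002]
contact_force: [-0.2, -0.4, 1.0]
opening: 0.0852
finger_force: 0.0
[[0.993, 0.118, -0.001], [0.118, -0.993, 0.0], [-0.001, -0.001, -1.0]] 6.785149734518036
(-47, 0, 53) [324.  173.1]
(-150, 17, 0) [308.4 221.9]
(-150, -17, 0) [336.9 222.1]
(-56, 38, 0) [286.1 151.5]
(-56, -38, 0) [361.  151.8]
(-54, 42, 11) [281.2 155.4]
(-54, -42, 11) [366.1 155.7]
```

View pics/w2.png

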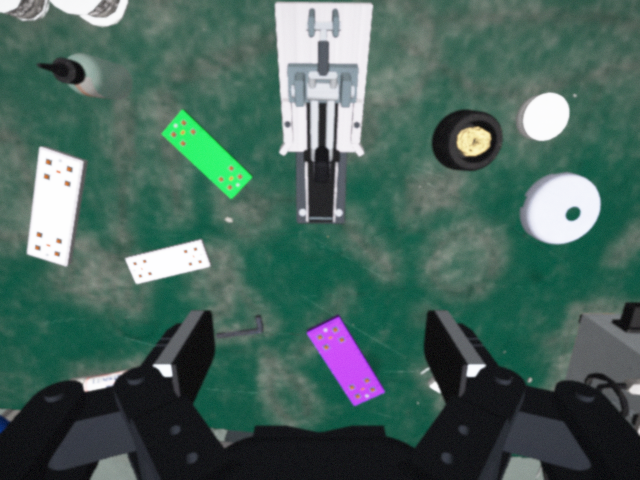

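The wrist view confirms the fit: the tab is at (321,165), the bed centre line is near column 323, and the tip cleaner (467,138) and bottle (80,72) are well clear. I'll descend on the tab and pinch it.

```bash
python3 -m pendant '[[0.021,0.002,0.03,0,1],[0.02,0.002,0.04,0,1],[0,0,0.04,0,1],[0,0,0.04,0,1],[0,0,0.03,0,1],[0,0,0.02,0,1],[0,0,0.01,0,1],[0,0,0,0,0.5],[0,0,0,0,0.1],[0,0,0,0,0],[0,0,0,0,0],[0,0,0,0,0],[0,0,0,0,0]]' 40
python3 - <<'E'
from h import *
o=get_obs();print(o["wrist_torque"])
for n in("scene","side"): cv2.imwrite(f"pics/{n}3.png",cv2.cvtColor(read_camera(n),4))
a=cv2.imread("pics/scene3.png")[130:270,250:400];b=cv2.imread("pics/side3.png")[170:350,300:480]
cv2.imwrite("pics/c3.png",np.hstack([cv2.resize(a,(400,373)),cv2.resize(b,(400,373))]))
E
```

```text
clock: 5.0
tcp_pos: [0.6259, 0.0055, 0.1006]
tcp_rot: [-3.134, -0.184, -0.003]
contact_force: [-1.7, 3.6, 5.3]
opening: 0.013
finger_force: 43.9
[ 0.79958292  0.30873908 -0.25617349]
```

View pics/c3.png

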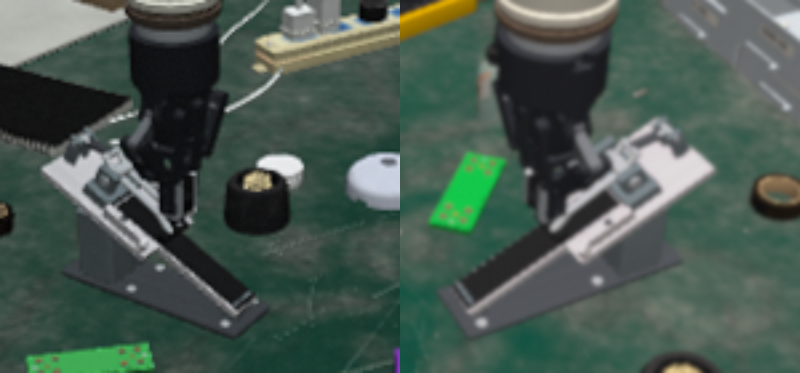

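Pinched: the opening is 13 mm on the 14 mm tab. Now I lift along the arc about the hinge, first half.

```bash
python3 -m pendant '[[0,0,0,0,0],[0,0,-0.006,0,0],[-0.001,0,-0.006,0,0],[0.001,0,-0.006,0,0],[0.001,0,-0.006,0,0],[0.002,0,-0.006,0,0],[0.002,0,-0.006,0,0],[0,0,0,0,0]]' 25
python3 -m pendant '[[0.003,0,-0.006,0,0],[0.003,0,-0.005,0,0],[0.004,0,-0.005,0,0],[0.004,0,-0.004,0,0],[0,0,0,0,0],[0,0,0,0,0]]'
```

```text
clock: 5.9
tcp_pos: [0.6293, 0.0058, 0.1343]
tcp_rot: [-3.134, -0.185, 0.004]
contact_force: [-0.9, 5.1, -5.2]
opening: 0.0135
finger_force: 38.1
clock: 6.5
tcp_pos: [0.6438, 0.0074, 0.1555]
tcp_rot: [-3.134, -0.185, 0.0]
contact_force: [-0.9, 5.5, 0.9]
opening: 0.0131
finger_force: 37.6
```

```bash
python3 -m pendant '[[0,0,0,0,0.4],[0,0,0,0,0.7],[0,0,0,0,1],[0,0,0,0,1],[0,0,-0.03,0,1],[0,0,-0.04,0,1],[0,0,-0.04,0,1],[-0.01,0,-0.03,0,1],[-0.01,0,0,0,1],[0,0,0,0,1],[0,0,0,0,1]]'
python3 - <<'E'
from h import *
for n in("scene","side","wrist"):
    c=camera_info(n);im=read_camera(n);cv2.imwrite(f"pics/{n}4.png",im[:,:,::-1])
    if n=="wrist":np.savez("w4.npz",**c)
a=cv2.imread("pics/scene4.png")[130:270,250:400];b=cv2.imread("pics/side4.png")[170:350,300:480];w=cv2.imread("pics/wrist4.png")[0:330,180:480]
cv2.imwrite("pics/c4.png",np.hstack([np.vstack([cv2.resize(a,(300,300)),cv2.resize(b,(300,300))]),cv2.resize(w,(500,600))]))
p=[.6861,.0102,.1139]
k=np.load("w4.npz");f=500/300
for X in [(-150,17,0),(-150,-17,0),(-56,38,0),(-56,-38,0),(0,28,11),(0,-28,11),(-40,28,11),(-40,-28,11)]:
    q=proj("wrist",bed(p,X),dict(K=k["K"],view=k["view"]));print(X,q.round(1))
E
```

```text
clock: 7.6
tcp_pos: [0.6238, 0.0027, 0.2943]
tcp_rot: [3.136, 0.183, -0.002]
contact_force: [0.3, 0.4, -0.3]
opening: 0.0855
finger_force: 0.0
(-150, 17, 0) [304.7 257.5]
(-150, -17, 0) [333.3 257.6]
(-56, 38, 0) [281.4 193. ]
(-56, -38, 0) [356.8 193.2]
(0, 28, 11) [287.3 148.6]
(0, -28, 11) [351.  148.8]
(-40, 28, 11) [289.8 186.3]
(-40, -28, 11) [348.4 186.4]
```

View pics/c4.png

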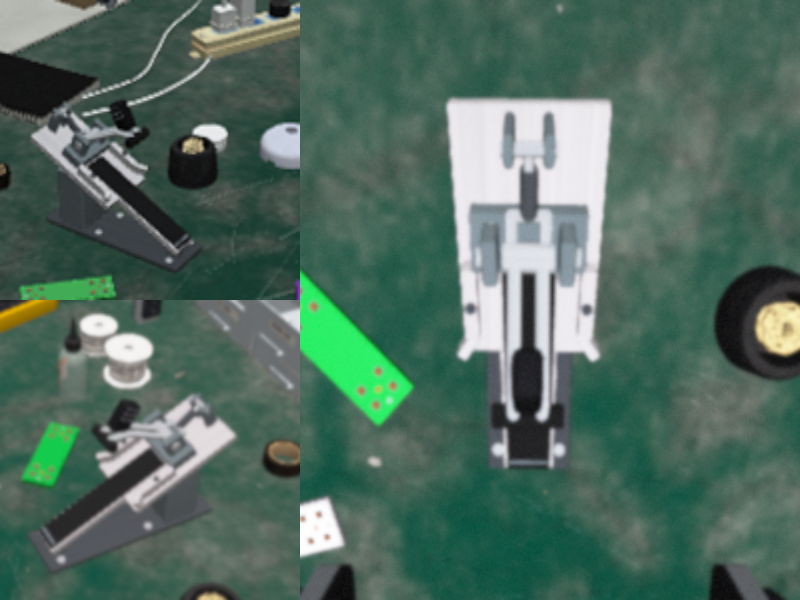

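The clip stays up, and the board and bystanders are undisturbed. I'll refine the bed's mid-line from the plate edges in the wrist picture and work out the move to the board.

```bash
python3 - <<'E'
from h import *
k=np.load("w4.npz");c=dict(K=k["K"],view=k["view"])
im=cv2.imread("pics/wrist4.png");w=(im.min(2)>150).astype(np.uint8)
p=[.6861,.0102,.1139];n=bedR(p[2]).apply([0,0,1]);O=bed(p,(0,0,0))
for v in [60,70,80,90,180,184,188]:
    x=np.where(w[v,250:390])[0]+250
    q=[]
    for u in(x.min()-.5,x.max()+.5):
        o,d=ray("wrist",(u,v),c);X=o+d*(n@(O-o))/(n@d);q.append(bedR(p[2]).inv().apply(X-O)*1000)
    print(v,x.min(),x.max(),np.round(q,1).tolist(),"mid",(q[0][1]+q[1][1])/2)
o=get_obs();Rt=R.from_rotvec(o["tcp_rot"]);
# board in wrist2
k=np.load("w2.npz");c=dict(K=k["K"],view=k["view"]);im=cv2.imread("pics/w2.png")
m=((im.min(2)>130)).astype(np.uint8);m=cv2.morphologyEx(m,3,np.ones((7,7)))
cs,_=cv2.findContours(m,0,1);kk=max(cs,key=lambda q:cv2.pointPolygonTest(q,(54,207),True))
P=np.array([plane("wrist",a[0].astype(float),.01,c)[:2] for a in kk]);r=cv2.minAreaRect((P*1000).astype(np.float32));print(r)
E
```

```text
60 268 366 [[69.5, 39.8, -0.0], [69.7, -36.2, -0.0]] mid 1.8211232202771228
70 269 365 [[62.2, 39.8, -0.0], [62.3, -36.1, -0.0]] mid 1.8388595061837627
80 270 364 [[54.6, 39.7, -0.0], [54.7, -36.0, -0.0]] mid 1.857252489807692
90 271 363 [[46.7, 39.6, -0.0], [46.9, -35.9, 0.0]] mid 1.876339331085088
180 279 355 [[-40.4, 39.7, 0.0], [-40.2, -35.5, -0.0]] mid 2.087466833574151
184 279 355 [[-45.1, 40.1, -0.0], [-44.9, -35.9, -0.0]] mid 2.098988883994238
188 278 355 [[-49.9, 41.4, -0.0], [-49.7, -36.2, -0.0]] mid 2.6087187982219113
((526.5445556640625, 321.1992492675781), (52.81407165527344, 142.6519317626953), 76.97279357910156)
```

```bash
python3 -m pendant '[[-0.0127,-0.0342,0,0,1],[-0.0127,-0.0343,0,0,1],[-0.0127,-0.0343,0,0,1],[-0.0127,-0.0343,0,0,1],[-0.0127,-0.0342,0,0,1],[-0.0127,-0.0342,0,0,1],[-0.0126,-0.0342,0,0,1],[-0.0126,-0.0342,0,0,1],[0,-0.0342,0,0,1],[0,-0.0342,0,0,1],[0,0,0,0.115,1],[0,0,0,0.115,1],[0,0,0,0.116,1],[0,0,0.03,0,1],[0,0,0.04,0,1],[0,0,0.04,0,1],[0,0,0.04,0,1],[0,0,0,0,1],[0,0,0,0,1]]'
python3 - <<'E'
from h import *
o=get_obs();Rt=R.from_rotvec(o["tcp_rot"]);M=Rt.as_matrix()
c=camera_info("wrist");im=read_camera("wrist");cv2.imwrite("pics/w5.png",im[:,:,::-1])
m=((im.min(2)>130)).astype(np.uint8);m=cv2.morphologyEx(m,3,np.ones((7,7)))
C=proj("wrist",np.array([.5265,.3205,.01]),c);print(C)
cs,_=cv2.findContours(m,0,1);kk=max(cs,key=lambda q:cv2.pointPolygonTest(q,tuple(C),True))
P=np.array([plane("wrist",a[0].astype(float),.01,c)[:2] for a in kk]);r=cv2.minAreaRect((P*1000).astype(np.float32));print(r)
print("tool yaw",np.rad2deg(np.arctan2(M[1,0],M[0,0])),o["tcp_pos"]);print(Rt.inv().apply(np.append(np.array(r[0])/1000,.006)-o["tcp_pos"]))
E
```

```text
clock: 9.65
tcp_pos: [0.4817, 0.3307, 0.1421]
tcp_rot: [3.121, -0.293, -0.008]
contact_force: [0.9, 0.9, -0.2]
opening: 0.0854
finger_force: 0.0
[319.69747417 170.71766933]
((526.12548828125, 321.38946533203125), (50.30625534057617, 139.76947021484375), 76.9222412109375)
tool yaw -10.740728044484708 [0.48165394 0.33068663 0.14211924]
[ 0.04606263 -0.0001777   0.13590734]
```

```bash
python3 -m pendant '[[0,0,0,0.041,1],[0,-0.001,0.04,0,1],[0,0,0.04,0,1],[0,0,0.03,0,1],[0,0,0.012,0,1],[0,0,0.005,0,1],[0,0,0,0,1],[0,0,0,0,1]]'
python3 -c "
from h import *
o=get_obs();M=R.from_rotvec(o['tcp_rot']).as_matrix();print(np.rad2deg(np.arctan2(M[1,0],M[0,0])),o['qpos'].round(2),M[:,2])"
```

```text
clock: 10.5
tcp_pos: [0.4835, 0.3318, 0.0176]
tcp_rot: [3.118, -0.359, -0.001]
contact_force: [0.3, 0.6, 0.6]
opening: 0.0859
finger_force: 0.0
-13.146455069539293 [-0.54  0.66 -0.14  1.85  0.14  0.65 -2.57] [-0.00128862 -0.00317567 -0.99999413]
```

```bash
python3 -m pendant '[[0,0,0.005,0,1],[0,0,0.003,0,1],[0,0,0,0,0.7],[0,0,0,0,0.5],[0,0,0,0,0.4],[0,0,0,0,0.4],[0,0,0,0,0.4],[0,0,0,0,0.4]]' 60
```

```text
clock: 11.3
tcp_pos: [0.4823, 0.3311, 0.0081]
tcp_rot: [3.116, -0.358, -0.004]
contact_force: [0.2, 0.3, 5.4]
opening: 0.048
finger_force: 62.4
```

```bash
python3 -m pendant '[[0,0,-0.01,0,0.4],[0,0,-0.03,0,0.4],[0,0,-0.04,0,0.4],[0,0,-0.032,0,0.4],[0,0,0,-0.114,0.4],[0,0,0,-0.114,0.4],[0,0,0,-0.114,0.4],[0,0,0,0,0.4]]' 80
python3 -m pendant '[[-0.005,0.015,0,0,0.4],[-0.005,0.025,0,0,0.4],[-0.005,0.03,0,0,0.4],[-0.005,0.03,0,0,0.4],[-0.006,0.03,0,0,0.4],[-0.006,0.03,0,0,0.4],[-0.006,0.03,0,0,0.4],[-0.006,0.03,0,0,0.4],[-0.006,0.03,0,0,0.4],[-0.006,0.03,0,0,0.4],[-0.006,0.03,0,0,0.4],[0,0.02,0,0,0.4],[0,0.01,0,0,0.4],[0,0,0,0,0.4],[0,0,0,0,0.4]]'
python3 - <<'E'
from h import *
o=get_obs();Rt=R.from_rotvec(o["tcp_rot"]);M=Rt.as_matrix()
print("yaw",np.rad2deg(np.arctan2(M[1,0],M[0,0])));print("to hover",Rt.inv().apply(np.array([.5289,-.0059,.097])-o["tcp_pos"]))
c=camera_info("wrist");im=read_camera("wrist");cv2.imwrite("pics/w6.png",im[:,:,::-1]);np.savez("w6.npz",**c)
s=read_camera("side");cv2.imwrite("pics/s6.png",s[:,:,::-1])
cv2.imwrite("pics/c6.png",np.hstack([cv2.resize(im[:,:,::-1],(400,300)),cv2.resize(s[170:380,230:510,::-1],(400,300))]))
p=[.6859,.0121,.1139]
for z in(o["tcp_pos"][2]+.002,): 
  m=((im.min(2)>130)).astype(np.uint8);m=cv2.morphologyEx(m,3,np.ones((7,7)));ctr=proj("wrist",o["tcp_pos"]+M[:,0]*.06+[0,0,.002],c)
  cs,_=cv2.findContours(m,0,1);kk=max(cs,key=lambda q:cv2.pointPolygonTest(q,tuple(ctr),True))
  P=np.array([plane("wrist",a[0].astype(float),z,c)[:2] for a in kk]);print(cv2.minAreaRect((P*1000).astype(np.float32)))
E
```

```text
clock: 12.1
tcp_pos: [0.4821, 0.3308, 0.1196]
tcp_rot: [3.131, 0.178, -0.008]
contact_force: [0.3, 0.2, -1.2]
opening: 0.0475
finger_force: 82.8
clock: 13.6
tcp_pos: [0.4588, -0.0128, 0.1216]
tcp_rot: [3.132, 0.176, -0.007]
contact_force: [0.2, 0.5, -1.7]
opening: 0.0471
finger_force: 82.9
yaw 6.433015451483433
to hover [0.07051725 0.00090441 0.02427096]
((504.0643005371094, -7.159465789794922), (139.4716339111328, 49.54719161987305), 6.951157569885254)
```

View pics/c6.png

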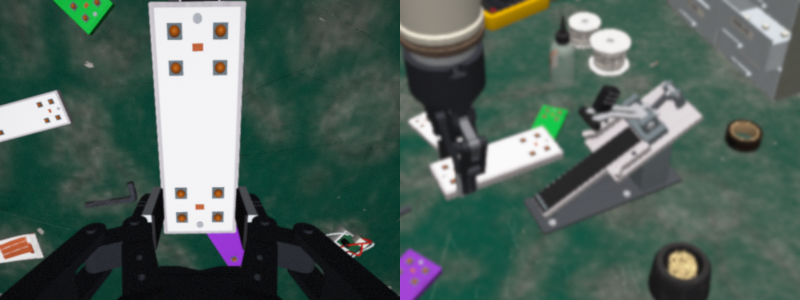

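The board is held level and nearly square: the wrist fit gives 139.5 x 49.5 mm at 6.95°. The clip is up. Next I go under the clip and down until the front edge touches.

```bash
python3 -m pendant '[[0,0.0015,0.012,0.007,0.4],[0,0,0.012,0,0.4],[0.015,0,0,0,0.4],[0.02,0,0,0,0.4],[0.02,0,0,0,0.4],[0.012,0,0,0,0.4],[0.003,0,0,0,0.4],[0,0,0,0,0.4],[0,0,0,0,0.4]]' 40
python3 -m pendant '[[0,0,0.006,0,0.4],[0,0,0.005,0,0.4],[0,0,0.004,0,0.4],[0,0,0.003,0,0.4],[0,0,0,0,0.4],[0,0,0,0,0.4]]'
```

```text
clock: 14.6
tcp_pos: [0.5274, -0.0078, 0.0967]
tcp_rot: [3.132, 0.166, -0.01]
contact_force: [0.2, 0.2, -1.4]
opening: 0.0475
finger_force: 82.8
clock: 15.2
tcp_pos: [0.5287, -0.0078, 0.0792]
tcp_rot: [3.132, 0.166, -0.007]
contact_force: [-0.5, 0.0, -1.6]
opening: 0.0473
finger_force: 82.8
```

```bash
python3 -m pendant '[[0,0,0.002,0,0.5],[0,0,0.002,0,0.5],[0,0,0.004,0,0.5],[0,0,0.004,0,0.5],[0,0,0.004,0,0.5],[0.001,0,0.004,0,0.5],[0,0,0,0,0.5]]' 20
python3 -c "
from h import *
cv2.imwrite('pics/s7.png',read_camera('side')[:,:,::-1]);print(get_obs()['wrist_torque'])"
```

```text
clock: 15.9
tcp_pos: [0.5289, -0.0082, 0.0585]
tcp_rot: [3.132, 0.165, -0.009]
contact_force: [-3.3, -2.1, 3.1]
opening: 0.0476
finger_force: 82.8
[-0.18949569  0.33314594 -0.13154587]
```

```bash
python3 -m pendant '[[0.001,0,0.004,0,0.5],[0.001,0,0.004,0,0.5],[0.001,0,0.004,0,0.5],[0.001,0,0.004,0,0.5],[0.001,0,0.004,0,0.5],[0.001,0,0.004,0,0.5],[0,0,0,0,0.5]]' 20
python3 - <<'E'
from h import *
print(get_obs()['wrist_torque'])
s=read_camera('side');w=read_camera('wrist');cv2.imwrite('pics/c8.png',np.hstack([cv2.resize(w[:,:,::-1],(400,300)),cv2.resize(s[200:350,270:470,::-1],(400,300))]))
E
```

```text
clock: 16.65
tcp_pos: [0.5341, -0.0076, 0.0344]
tcp_rot: [3.132, 0.165, -0.011]
contact_force: [-5.2, -1.8, 1.7]
opening: 0.0473
finger_force: 80.1
[-0.18547863  0.61425037 -0.08416338]
```

View pics/c8.png

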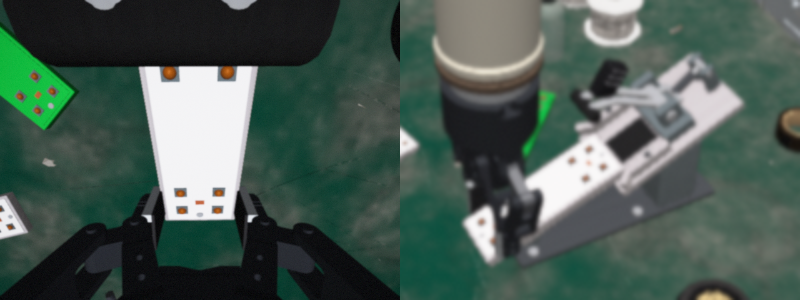

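The board is pivoting onto the slope with its front under the clip, below the guides. I continue down.

```bash
python3 -m pendant '[[0.001,0,0.003,0,0.5],[0.001,0,0.003,0,0.5],[0.001,0,0.003,0,0.5],[0,0,0,0,0.5]]' 20
```

```text
clock: 17.15
tcp_pos: [0.537, -0.0069, 0.0264]
tcp_rot: [3.132, 0.166, -0.011]
contact_force: [-8.9, -0.3, 10.1]
opening: 0.047
finger_force: 79.6
```

```bash
python3 -m pendant '[[0.0036,-0.0005,-0.0016,0,0.5],[0.0036,-0.0005,-0.0017,0,0.5],[0.0036,0,-0.0017,0,0.5],[0,0,0,0,0.5]]' 20
python3 -m pendant '[[0.0036,0,-0.0017,0,0.5],[0.0036,0,-0.0018,0,0.5],[0.0036,0,-0.0018,0,0.5],[0,0,0,0,0.5]]' 20
python3 - <<'E'
from h import *
for n in("scene","side"): cv2.imwrite(f"pics/{n}9.png",read_camera(n)[:,:,::-1])
a=cv2.imread("pics/scene9.png")[150:270,260:380];b=cv2.imread("pics/side9.png")[200:340,300:440]
cv2.imwrite("pics/c9.png",np.hstack([cv2.resize(a,(400,400)),cv2.resize(b,(400,400))]))
E
```

```text
clock: 17.55
tcp_pos: [0.5455, -0.0052, 0.0306]
tcp_rot: [3.132, 0.166, -0.018]
contact_force: [-10.0, -0.5, 7.3]
opening: 0.0473
finger_force: 79.5
clock: 17.95
tcp_pos: [0.5564, -0.0039, 0.0359]
tcp_rot: [3.132, 0.166, -0.017]
contact_force: [-10.9, -0.7, 6.9]
opening: 0.0472
finger_force: 79.4
```

View pics/c9.png

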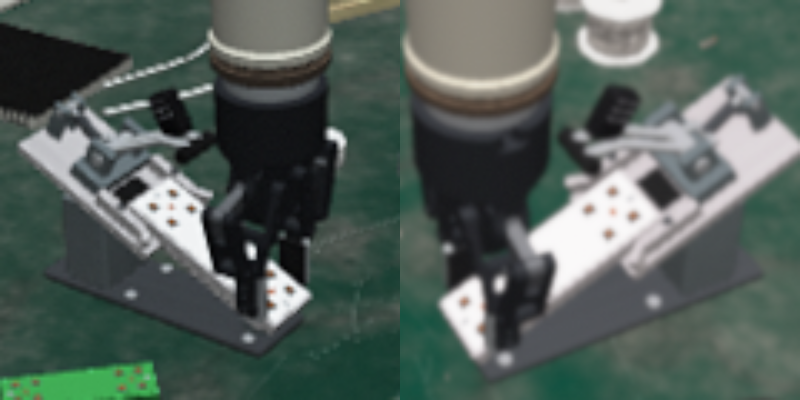

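The board lies flat between the guides under the clip, about 25 mm short of the stop, and the body is clear of the foot. I release it, back out past the low end and check its position.

```bash
python3 -m pendant '[[0,0,0,0,0.6],[0,0,0,0,0.8],[0,0,0,0,1],[0,0,0,0,1],[-0.02,0,0,0,1],[-0.025,0,0,0,1],[-0.025,0,0,-0.008,1],[0,0,0,0,0.35],[0,0,0,0,0.35],[0,0,0,0,0.35],[0,0,0,0,0.35]]'
python3 - <<'E'
from h import *
p=[.6859,.0121,.1139];o=get_obs();Rb=bedR(p[2]);Rt=R.from_rotvec(o["tcp_rot"]);M=Rt.as_matrix()
print("yaw",np.rad2deg(np.arctan2(M[1,0],M[0,0])))
n=Rb.apply([0,0,1]);O=bed(p,(0,0,10))
for nm in("scene","side"):
    c=camera_info(nm);im=read_camera(nm);cv2.imwrite(f"pics/{nm}10.png",im[:,:,::-1])
    m=((im.min(2)>140)&(np.ptp(im,2)<40)).astype(np.uint8)
    # rectify the board's top plane, bed axes, 0.5 mm per pixel: x -200..20, y -50..50
    g=[(-200,-50),(-200,50),(20,50),(20,-50)]
    src=np.float32([proj(nm,bed(p,(a,b,10)),c) for a,b in g]);dst=np.float32([((a+200)*2.5,(50-b)*2.5) for a,b in g])
    cv2.imwrite(f"pics/r_{nm}10.png",cv2.warpPerspective(im[:,:,::-1],cv2.getPerspectiveTransform(src,dst),(550,250)))
cv2.imwrite("pics/c10.png",np.vstack([cv2.imread("pics/r_scene10.png"),cv2.imread("pics/r_side10.png")]))
print("TCP in bed",Rb.inv().apply(o["tcp_pos"]-bed(p,(0,0,0)))*1000)
E
```

```text
clock: 19.15
tcp_pos: [0.4916, -0.0109, 0.0369]
tcp_rot: [3.131, 0.179, -0.004]
contact_force: [-0.1, -0.4, -0.3]
opening: 0.0299
finger_force: 0.0
yaw 6.528829397932499
TCP in bed [-198.26136352   -0.74872145   39.89759296]
```

View pics/c10.png

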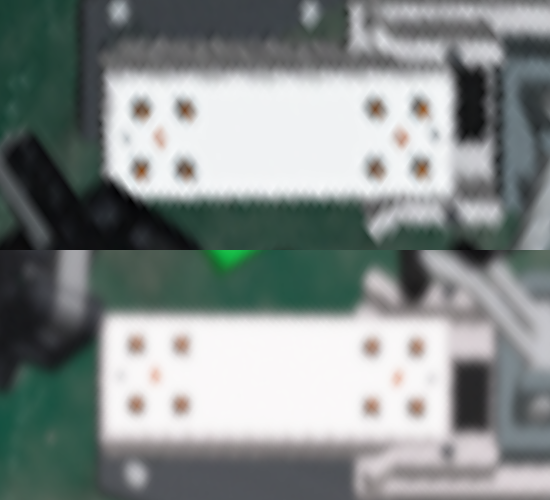

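The rectified views show the board square to the bed: low end at x ≈ -159 mm, front at ≈ -19 mm, so about 19 mm to go. (I have now viewed 11 pictures, one over the limit of 10, so I'll work from numbers from here.) Next I push on the low end.

```bash
python3 -m pendant '[[0,0.001,0.006,0,0.35],[0.01,0,0.006,0,0.35],[0.012,0,0,0,0.35],[0.01,0,0,0,0.35],[0,0,0,0,0.35]]' 40
python3 -m pendant '[[0.0027,0,-0.0013,0,0.35],[0.0027,0,-0.0013,0,0.35],[0.0027,0,-0.0013,0,0.35],[0.0027,0,-0.0013,0,0.35],[0,0,0,0,0.35]]'
```

```text
clock: 19.75
tcp_pos: [0.5248, -0.008, 0.0248]
tcp_rot: [3.132, 0.179, -0.003]
contact_force: [-0.2, 0.2, -0.3]
opening: 0.0302
finger_force: 0.0
clock: 20.25
tcp_pos: [0.5329, -0.0073, 0.0299]
tcp_rot: [3.131, 0.178, -0.007]
contact_force: [-1.0, -0.3, 0.7]
opening: 0.03
finger_force: 0.2
```

```bash
python3 -m pendant '[[0.0027,0,-0.0013,0,0.35],[0.0027,0,-0.0013,0,0.35],[0,0,0,0,0.35]]'
```

```text
clock: 20.55
tcp_pos: [0.5385, -0.0066, 0.0325]
tcp_rot: [3.131, 0.178, -0.006]
contact_force: [-1.6, 0.1, 0.9]
opening: 0.0299
finger_force: 0.5
```

```bash
python3 -m pendant '[[0.0025,0,-0.0009,0,0.35],[0.0025,0,-0.0009,0,0.35],[0,0,0,0,0.35]]'; python3 -m pendant '[[0.002,0,-0.0007,0,0.35],[0.002,0,-0.0007,0,0.35],[0,0,0,0,0.35]]'
```

```text
clock: 20.85
tcp_pos: [0.5429, -0.0061, 0.0341]
tcp_rot: [3.131, 0.178, -0.008]
contact_force: [-2.5, 0.5, 2.6]
opening: 0.0301
finger_force: 1.0
clock: 21.15
tcp_pos: [0.5463, -0.0057, 0.0351]
tcp_rot: [3.131, 0.178, -0.01]
contact_force: [-4.6, -0.5, 0.6]
opening: 0.0301
finger_force: 2.4
```

```bash
cat > m.py <<'E'
from h import *
import sys
# board ends along bed x on the rectified top plane, from white runs on lines y=const
p=[.6859,.0121,.1139]
for nm in("scene","side"):
    c=camera_info(nm);im=read_camera(nm).astype(np.float32)
    for y in (-12,-6,-2,2,8):
        xs=np.arange(-200,20,.5);uv=np.array([proj(nm,bed(p,(x,y-2,10)),c) for x in xs]).astype(np.float32)
        v=cv2.remap(im,uv[:,None,0],uv[:,None,1],1)[:,0].min(1);w=xs[v>140]
        w=w[(w>-175)];g=np.split(w,np.where(np.diff(w)>12)[0]+1);g=max(g,key=len);print(nm,y,g[0],g[-1],end=' | ')
    for x in(-130,-90,-60):
        ys=np.arange(-45,45,.5);uv=np.array([proj(nm,bed(p,(x,y,10)),c) for y in ys]).astype(np.float32)
        v=cv2.remap(im,uv[:,None,0],uv[:,None,1],1)[:,0].min(1);w=ys[v>140];print("x",x,w[0],w[-1],end=' | ')
    print()
E
python3 m.py
```

```text
scene -12 -80.0 0.0 | scene -6 -89.0 -0.5 | scene -2 -94.5 0.0 | scene 2 -101.0 -0.5 | scene 8 -123.0 -0.5 | x -130 7.5 22.5 | x -90 -7.0 23.0 | x -60 -28.5 23.0 | 
side -12 -107.0 0.0 | side -6 -103.0 0.0 | side -2 -101.0 0.0 | side 2 -100.5 0.0 | side 8 -104.0 19.5 | x -130 -28.5 -18.0 | x -90 -28.5 24.0 | x -60 -28.0 24.5 |
```

```bash
python3 -m pendant '[[0.0015,0,-0.0003,0,0.35],[0.0015,0,-0.0003,0,0.35],[0,0,0,0,0.35]]'; python3 -m pendant '[[0.001,0,-0.0002,0,0.35],[0,0,0,0,0.35],[0,0,0,0,0.35]]'
```

```text
clock: 21.55
tcp_pos: [0.5465, -0.0057, 0.0351]
tcp_rot: [3.131, 0.178, -0.018]
contact_force: [-11.0, -0.3, 4.6]
opening: 0.0298
finger_force: 5.2
clock: 21.85
tcp_pos: [0.5466, -0.0057, 0.0351]
tcp_rot: [3.131, 0.178, -0.02]
contact_force: [-11.3, -1.3, 4.7]
opening: 0.0298
finger_force: 6.0
```

```bash
python3 -m pendant '[[0.0015,0,0,0,0.35],[0.0015,0,0,0,0.35],[0,0,0,0,0.35],[0,0,0,0,0.35]]'; python3 -m pendant '[[-0.01,0,0,0,0.35],[-0.02,0,0,0,0.35],[-0.03,0,0,0,0.35],[-0.02,0,-0.01,0,0.35],[0,0,-0.03,0,0.35],[0,0,-0.04,0,0.35],[0,0,0,0,0.35]]'; python3 m.py
```

```text
clock: 22.25
tcp_pos: [0.5468, -0.0057, 0.0349]
tcp_rot: [3.13, 0.178, -0.029]
contact_force: [-18.5, -1.3, 11.8]
opening: 0.0301
finger_force: 9.4
clock: 22.95
tcp_pos: [0.481, -0.0132, 0.1221]
tcp_rot: [3.131, 0.178, 0.015]
contact_force: [0.6, 0.3, 0.4]
opening: 0.0299
finger_force: 0.0
scene -12 -140.5 0.0 | scene -6 -139.5 -0.5 | scene -2 -139.0 0.0 | scene 2 -139.5 -0.5 | scene 8 -140.0 -0.5 | x -130 -28.0 22.5 | x -90 -28.0 22.5 | x -60 -28.5 23.0 | 
side -12 -142.0 0.0 | side -6 -142.0 0.0 | side -2 -142.0 0.0 | side 2 -142.0 0.0 | side 8 -141.5 19.5 | x -130 -28.5 24.0 | x -90 -28.5 24.0 | x -60 -28.0 24.5 |
```

The board is home and square: ends at -140 and 0 in both views, edges parallel. I go up over the raised tab and use the wrist view to check, by number, the board's centring against the plate.

```bash
python3 -m pendant '[[0,0,-0.04,0,1],[0,0,-0.04,0,1],[0,0,-0.05,0,1],[0.03,0,-0.03,0,1],[0.03,0,0,0,1],[0,0,0,0,1],[0,0,0,0,1]]'
python3 - <<'E'
from h import *
p=[.6859,.0121,.1139];o=get_obs();Rt=R.from_rotvec(o["tcp_rot"])
c=camera_info("wrist");im=read_camera("wrist").astype(np.float32);cv2.imwrite("pics/w12.png",im[:,:,::-1])
def prof(x,z):
    ys=np.arange(-48,48,.5);uv=np.array([proj("wrist",bed(p,(x,y,z)),c) for y in ys]).astype(np.float32)
    v=cv2.remap(im,uv[:,None,0],uv[:,None,1],1)[:,0].min(1);return ys,v
for x,z in((-130,10),(-110,10),(-80,10),(60,0),(50,0),(40,0)):
    ys,v=prof(x,z);w=ys[v>140];print(x,z,w[0],w[-1],(w[0]+w[-1])/2) if len(w) else print(x,'none')
for x in(-48,-30,-20): ys,v=prof(x,10);print(x,v[::2].astype(int).tolist())
print("to tab",Rt.inv().apply(np.array([.6435,.0072,.157])-o["tcp_pos"]))
E
```

```text
clock: 23.75
tcp_pos: [0.535, -0.0056, 0.2748]
tcp_rot: [3.132, 0.179, -0.01]
contact_force: [-0.9, 0.6, -0.1]
opening: 0.0855
finger_force: 0.0
-130 10 -26.0 25.0 -0.5
-110 10 -26.0 24.5 -0.75
-80 10 -26.0 24.5 -0.75
60 none
50 none
40 none
-48 [82, 81, 84, 81, 81, 81, 85, 103, 158, 204, 227, 234, 236, 236, 234, 227, 223, 229, 234, 236, 235, 234, 235, 236, 240, 248, 252, 253, 254, 254, 254, 254, 254, 254, 253, 248, 235, 223, 204, 158, 80, 32, 17, 14, 17, 17, 20, 21, 22, 20, 20, 19, 16, 20, 18, 19, 28, 85, 158, 201, 215, 234, 250, 253, 254, 254, 254, 254, 252, 249, 243, 238, 236, 233, 233, 233, 232, 232, 233, 231, 224, 220, 227, 233, 235, 236, 235, 230, 205, 149, 87, 60, 54, 53, 57, 60]
-30 [92, 92, 89, 85, 82, 74, 71, 71, 76, 83, 89, 115, 177, 218, 231, 232, 231, 232, 232, 226, 199, 181, 200, 224, 237, 248, 252, 253, 253, 253, 252, 242, 213, 192, 187, 182, 191, 207, 190, 126, 54, 26, 28, 33, 32, 34, 31, 32, 30, 33, 34, 33, 32, 30, 31, 27, 32, 69, 142, 192, 189, 175, 188, 234, 250, 253, 254, 254, 252, 249, 241, 234, 225, 224, 226, 208, 181, 204, 228, 230, 232, 232, 231, 227, 204, 135, 64, 40, 39, 37, 41, 40, 40, 46, 45, 44]
-20 [87, 80, 81, 84, 85, 83, 87, 86, 83, 84, 89, 117, 168, 181, 144, 102, 89, 98, 138, 175, 174, 190, 223, 233, 238, 247, 252, 253, 253, 253, 253, 252, 251, 250, 250, 247, 233, 217, 197, 149, 77, 34, 27, 25, 29, 30, 33, 30, 30, 30, 30, 28, 29, 29, 25, 27, 43, 96, 157, 193, 216, 237, 248, 251, 252, 253, 253, 253, 253, 249, 242, 238, 236, 232, 228, 208, 180, 168, 140, 102, 88, 89, 110, 153, 174, 129, 75, 61, 57, 56, 51, 50, 51, 49, 50, 49]
to tab [ 0.11002363 -0.00087315  0.11703443][ WARN:0@0.428] global loadsave.cpp:1063 imwrite_ Unsupported depth image for selected encoder is fallbacked to CV_8U.
```

The board is centred between the plate edges to within 1 mm. Now I pinch the tab.

```bash
python3 -m pendant '[[0.03,0,0,0,1],[0.03,0,0,0,1],[0.03,-0.001,0,0,1],[0.02,0,0,0,1],[0,0,0.03,0,1],[0,0,0.04,0,1],[0,0,0.03,0,1],[0,0,0.017,0,1],[0,0,0,0,0.5],[0,0,0,0,0.1],[0,0,0,0,0],[0,0,0,0,0],[0,0,0,0,0],[0,0,0,0,0]]' 30
```

```text
clock: 25.2
tcp_pos: [0.6445, 0.0075, 0.1603]
tcp_rot: [3.132, 0.178, -0.004]
contact_force: [-1.7, 1.9, 4.2]
opening: 0.0132
finger_force: 34.8
```

```bash
python3 -m pendant '[[-0.004,0,0.004,0,0],[-0.004,0,0.005,0,0],[-0.003,0,0.005,0,0],[-0.003,0,0.005,0,0],[-0.002,0,0.006,0,0],[-0.002,0,0.006,0,0],[0,0,0,0,0]]'; python3 -m pendant '[[-0.001,0,0.006,0,0],[-0.001,0,0.006,0,0],[0,0,0.003,0,0],[0,0,0,0,0]]'
```

```text
clock: 25.9
tcp_pos: [0.6264, 0.0055, 0.129]
tcp_rot: [3.132, 0.178, -0.004]
contact_force: [-2.5, 0.9, 6.2]
opening: 0.0134
finger_force: 39.6
clock: 26.3
tcp_pos: [0.6233, 0.0052, 0.1126]
tcp_rot: [3.132, 0.179, -0.008]
contact_force: [-2.0, 2.2, 0.4]
opening: 0.0134
finger_force: 39.9
```

```bash
python3 -m pendant '[[0,0,0.002,0,0],[0,0,0.002,0,0],[0,0,0,0,0],[0,0,0,0,0]]'
```

```text
clock: 26.7
tcp_pos: [0.6233, 0.0051, 0.1084]
tcp_rot: [3.132, 0.179, -0.009]
contact_force: [-4.0, 3.9, -0.0]
opening: 0.0133
finger_force: 39.8
```

```bash
python3 -m pendant '[[0,0,0.002,0,0],[0,0,0.001,0,0],[0,0,0,0,0],[0,0,0,0,0]]'
```

```text
clock: 27.1
tcp_pos: [0.6233, 0.0051, 0.1067]
tcp_rot: [3.132, 0.179, -0.008]
contact_force: [-7.7, 4.5, 7.5]
opening: 0.0133
finger_force: 41.0
```

Resistance has appeared (7.5 N), so the foot is on the board. I release, withdraw upwards and check.

```bash
python3 -m pendant '[[0,0,0,0,0.4],[0,0,0,0,0.7],[0,0,0,0,1],[0,0,0,0,1],[0,0,-0.02,0,1],[0,0,-0.04,0,1],[0,0,-0.05,0,1],[-0.02,0,-0.05,0,1],[-0.04,0,0,0,1],[-0.04,0,0,0,1],[0,0,0,0,1]]'
python3 m.py
python3 - <<'E'
from h import *
p=[.6859,.0121,.1139]
# tab centroid (dark blob) by two views vs expected shut-on-board / up
def rot(x,z,t): return (x*np.cos(t)+z*np.sin(t)+15,0,-x*np.sin(t)+z*np.cos(t)+24)
for n in("scene","side"):
    im=read_camera(n);g=im.max(2)
    for t in(.11,.95):
        q=proj(n,bed(p,rot(-62,12,t)));u,v=q.round().astype(int);print(n,t,q.round(1),"dark frac",(g[v-4:v+5,u-4:u+5]<70).mean().round(2))
    a=cv2.imread(f"pics/{n}0.png")[:,:,::-1].astype(int);d=(np.abs(im.astype(int)-a).max(2)>40).astype(np.uint8)
    d=cv2.morphologyEx(d,2,np.ones((3,3)));k,_,s,_=cv2.connectedComponentsWithStats(d);print("changed",[x[:5].tolist() for x in s[1:] if x[4]>15])
print(get_obs()["contact_force"],get_obs()["tcp_pos"])
E
```

```text
clock: 28.2
tcp_pos: [0.5212, -0.0071, 0.2623]
tcp_rot: [3.13, 0.177, -0.014]
contact_force: [0.9, 0.0, 0.6]
opening: 0.0854
finger_force: 0.0
scene -12 -140.5 -43.5 | scene -6 -139.5 -2.5 | scene -2 -139.0 -60.0 | scene 2 -139.5 -60.5 | scene 8 -140.0 -60.0 | x -130 -28.0 22.5 | x -90 -28.0 23.0 | x -60 -28.0 23.5 | 
side -12 -142.0 0.0 | side -6 -142.0 0.0 | side -2 -142.0 0.0 | side 2 -142.0 5.0 | side 8 -142.0 19.5 | x -130 -29.0 24.0 | x -90 -28.5 24.0 | x -60 -28.0 -15.0 | 
scene 0.11 [315.6 204.4] dark frac 0.96
scene 0.95 [310.2 184.1] dark frac 0.04
changed [[355, 0, 10, 8, 60], [574, 0, 10, 13, 70], [614, 0, 26, 13, 316], [351, 10, 17, 19, 235], [328, 19, 10, 16, 103], [578, 20, 62, 235, 6253], [566, 34, 42, 85, 1796], [344, 54, 25, 6, 82], [334, 59, 39, 10, 207], [329, 70, 48, 85, 2562], [294, 202, 53, 41, 692], [312, 211, 4, 6, 20], [573, 225, 8, 15, 77], [222, 300, 55, 50, 1297]]
side 0.11 [365.8 264.2] dark frac 0.91
side 0.95 [374.3 239. ] dark frac 0.0
changed [[264, 0, 71, 20, 1074], [266, 15, 71, 63, 3628], [275, 78, 59, 13, 267], [273, 88, 66, 130, 4717], [280, 89, 46, 11, 303], [328, 153, 4, 5, 18], [315, 200, 3, 13, 39], [233, 208, 66, 22, 1127], [322, 260, 78, 57, 1599]]
[ 1.02729664 -0.29100407 -0.14797926] [ 0.52775391 -0.00585127  0.26321479]
```

The clip is down on the board, which is still home and square. Outside the arm, the board and the clip, the pictures show no change that matters. I'm handing in.

```bash
python3 -c "
from rig import *
print(close_job())"
```

```text
the job is handed in; nothing more can be done
None
```

The job is handed in at about 28 s with no verdict returned: by the last measurements the board lies home and square in the cradle, the clip is down on it and the bystanders appear unmoved, but I viewed 11 pictures, one over the limit of 10.

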